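# Pull the filter plate from its box and show it

### The job

A flat scraper lies on the closed flap of the white filter box: slide its blade fully home, up to the handle, into the slot of the aluminium holder and let go of it. Then swing the box's flap up by its black tab until it stands upright or further, draw out the filter plate hidden beneath by its top tab, and carry it over the steel tray. Finish while still holding the plate there, still and upright, its lower edge about 15 cm above the tray, with the flap left open, the scraper left in its slot and the vial, tape roll, small beaker and clamp screw left where they are.

Things in the scene. Friction and masses are not known exactly. Their poses are not given: they have to be found in the camera images.
- filter_box: Fixed white open-topped box under a grey flap, 120 (its x) x 112 (its y) x 90 mm high with 6 mm walls; origin at the centre of its underside. The hinge is on its +x side, its -x side faces the robot (within about 0.3 rad). Inside, at the middle, guide ribs 34 mm tall leave an upright channel 8 mm wide (y) and 78 mm long (x), in which the plate stands; above the ribs the inside (108 x 100 mm) is free for fingers.
- flap (a joint): Flap of the filter box, a 5 mm thick panel 120 x 112 mm, top face 96 mm above the worktop when shut: 0 = shut (always so at the start), grows as it swings up, 1.57 = upright, 1.9 = stop. The hinge is stiff (about 0.12 N m of friction, weight 0.1 kg) and holds the flap wherever it is left.
- flap_grip (a point): Centre of the black tab on the flap's outer face near its front edge, 108 mm in front of the hinge line and 18.5 mm off the panel's middle plane; 12 mm thick along the box's y (pinch it there), 16 mm along x, it stands 29 mm above the panel's top face (96 mm to 125 mm over the worktop when shut). It turns with the flap; held between pads that close along y it may turn between them.
- flap_hinge (a point): Point on the hinge axis, in the middle of its length, 93.5 mm above the worktop; the axis runs along the box's y. Turns with the flap.
- filter_plate: Loose grey plastic plate with dark mesh, 0.06 kg (varies), standing upright in the box under the flap, resting on the inner floor 6 mm above the worktop. Origin at the centre of its lower edge, z up: frame 60 (x) x 5 (y) x 46 mm tall, with a tab 24 (x) x 9 (y) mm on top, from 46 to 76 mm above the lower edge. Its axes match the box's.
- plate_tab (a point): Middle of the plate's top tab, 62 mm above its lower edge and 14 mm below its top; pinch it across its 9 mm thickness, along the plate's y.
- scraper: Loose flat scraper, 0.06 kg (varies), 120 mm long, lying on the flap. Origin on the underside at the middle of the black handle, x towards the blade, z up. Handle 70 (x, from -35 to +35) x 16 (y) x 15 mm high; steel blade 26 mm wide and 4 mm thick from x = +35 to +85, its underside level with the handle's.
- scraper_tip (a point): Middle of the blade's end, 85 mm ahead of the scraper's origin and 2 mm above its underside.
- holder: Fixed aluminium slotted block, 104 (x) x 60 (y) x 40 mm high, origin at the centre of its underside; its x points into the slot. A slot 34 mm wide and 10 mm high lies under its roof and runs 66 mm along x, open at both ends, floor 20 mm above the worktop; in front of the mouth the same floor goes on as an open sill 38 mm long. Fully home, the end of the scraper's handle meets the roof's front face.
- slot_mouth (a point): Middle of the slot's mouth on its floor, 14 mm to the holder's -x side of its origin and 20 mm above the worktop; same axes as the holder (x into the slot). With the scraper home its tip is 50 mm inside.
- tray: Fixed shallow steel tray, 110 x 110 x 16 mm high, origin at the centre of its underside. It and the holder may change places.
- vial: Bystander: small vial with white cap, 24 mm across, 56 mm high; origin under its centre.
- tape: Bystander: tape roll lying flat, 90 mm across, 18 mm high; origin under its centre.
- beaker: Bystander: small glass beaker, 55 mm across, 56 mm high; origin under its centre.
- screw: Bystander: small chrome clamp screw with a round flange, 27 mm across, 17 mm high; origin under its centre.
Things that resemble listed ones, but are neither listed nor needed, are in the scene too. What is meant by the holder is not pink or turquoise, and is the larger of those in its own colour.

How it is judged (in metres and radians):
On the way, in this order (a step that is already met when the one before it is completed fails the run):
1. the scraper's blade is home in the holder's slot and let go (x of scraper_tip in the frame of slot_mouth above 0.04 m and y of scraper_tip in the frame of slot_mouth between -0.009 and 0.009 m and z of scraper_tip in the frame of slot_mouth between -0.004 and 0.01 m and z of scraper in the frame of slot_mouth between -0.008 and 0.012 m and angle between the x axis of scraper and the x axis of holder, either way round below 0.2 rad and contact force between scraper and the fingers below 0.1 N), for 0.2 s.
2. the flap is swung up to upright or further (value of joint flap above 1.3 rad), for 0.2 s.
3. the plate is drawn up clear of the box, in the fingers (height (world z) of filter_plate above 0.095 m and contact force between filter_plate and the fingers above 1 N and contact force between filter_plate and filter_box below 0.1 N and contact force between filter_plate and tray below 0.1 N and contact force between filter_plate and holder below 0.1 N), for 0.2 s.
At the end, for the whole second after the job is handed in: Plate held in the fingers only, its tab within 45 mm of the tray centre in plan, lower edge 100 to 220 mm above the worktop, within 0.25 rad of upright, still; flap beyond 1.3 rad; scraper let go in the slot, tip at least 40 mm past the mouth, in line within 0.2 rad (all of step 1 and contact force between filter_plate and the fingers above 1 N and contact force between filter_plate and filter_box below 0.1 N and contact force between filter_plate and tray below 0.1 N and contact force between filter_plate and holder below 0.1 N and horizontal distance between plate_tab and tray below 0.045 m and height (world z) of filter_plate between 0.1 and 0.22 m and angle between filter_plate's own z axis and vertical below 0.25 rad and linear speed of filter_plate below 0.03 m/s and value of joint flap above 1.3 rad); the arm keeps its last pose, push and grip.
It fails at once if the vial is pushed more than 3 cm or knocked about (distance of vial from where it was at the start of the episode above 0.03 m).
It fails at once if the tape roll is pushed more than 3 cm or knocked about (distance of tape from where it was at the start of the episode above 0.03 m).
It fails at once if the small beaker is pushed more than 3 cm or knocked about (distance of beaker from where it was at the start of the episode above 0.03 m).
It fails at once if the clamp screw is pushed more than 3 cm or knocked about (distance of screw from where it was at the start of the episode above 0.03 m).
It also fails if it takes over 67 s, if anything falls off the work surface, if the arm or the gripper's body presses on something with over 40 N, if the wrist force passes 120 N, or if a joint passes its speed limit or range.

### The arm

A 7-joint arm with a two-finger parallel gripper is mounted at the origin on a cart in front of the work surface, level with it; the furniture and walls round the work are solid. World frame = base frame: x ahead of the robot, y to its left, z up, the work surface at z = 0. Lengths are in mm, angles in rad, forces in N, time in s.
With the tool pointing down it reaches from about 425 to 1025 mm from the base axis. Payload 9.4 kg.
Tool frame: the origin (TCP) lies on the centre line of the jaws, within the pads' length; the fingertips stand 25 mm ahead of it and the grasp point (between the pads) lies 6 mm ahead of it (ctrl.tip_reach is the distance from the TCP to the fingertips, in mm); z points along the fingers, y is the line along which they close (so a half turn about z gives the same grasp; the last joint's range is limited). The gripper opens to 85 mm and grips with 20 to 120 N. Pads are 22 mm wide; open, the fingers measure 114 mm over their backs; the gripper's body (76 mm by 85 mm) begins 54 mm behind the grasp point. The pads swing forward as they close: fully open they stand 13 mm farther back than shut.
Start: joints at [1.04, 0.599, -0.003, 1.599, 0.002, 0.943, -0.08], TCP at [317.82, -651.624, 256.275] pointing down, gripper open.
Joint ranges: [-2.57, 2.57], [-0.35, 1.97], [-1.29, 1.29], [0.11, 2.56], [-1.05, 4.19], [0.11, 1.86], [-2.63, 2.63]. Speed limits (rad/s): [2.22, 2.22, 3.01, 3.01, 3.14, 3.14, 3.14].

### API

Orientations are given as a rotation vector (axis times angle).
In Python, from rig import ctrl gives the robot as it stands.
- The arm moves only by the tool send_rows, never from a script. Its argument "commands" is a list of rows, each a list of 5 numbers: the shift along the tool's x, y, z in cm, then the turn about the tool's z in rad, then the opening, from 0 (shut) to 1 (fully open). In form: [[dx, dy, dz, yaw, grip], ...]. A call has 1 to 10 rows; each row is the pose to reach, as a shift and turn from the pose commanded when the call began, along the tool's axes at that moment; what a row does not reach only later rows make up. A row lasts 1/10 s, in which the tool goes at most 50 mm and 8.59 degrees, less where a joint would pass 70% of its speed; a pose out of reach is approached as far as the arm can. A call with a gripper value outside its range is refused whole. The fingers move at their own pace and stop on an object; "squeeze" is the grip in N (left out, the last holds). Time passes only in rows, so rows that repeat a pose let the fingers close. It gives the time, the measured TCP pose, the force, the opening and the grip force at its end, in the units of the state.
- ctrl.get_state(): the state, without advancing time (a new reading comes with each control period).
- ctrl.read_camera(name): name is "scene" or "top" or "wrist"; returns a dict with "img" (420x560x3 uint8, blue, green, red), "camera_matrix" (3x3 intrinsics, pixels), "origin" and "rotation" of the camera in the world; the wrist camera has in their place "hand_eye" (4x4, takes a point from camera to tool coordinates, whose origin is the TCP and whose axes are the flange's). Camera axes: x right, y down, z forward; pixel columns grow to the right and rows downward; lengths in mm; the calibration is good to about 2 mm. A picture is of the moment at which its call begins: read the wrist's pose just before it. There is no depth.
- ctrl.sign_off(): hands the job in; it is judged then, once.
The state is a dict: "time": time; "qpos": joint angles; "joint_velocities": joint speeds; "tau": joint torques, N m; "position": TCP position; "tcp_rot": TCP orientation; "force": force on the tool from outside, world axes, zero at the start; "wrist_torque": the same for the moment, N m; "grip_width": opening from 0.0 (shut) to 1.0 (fully open); "gripper_force": force on a finger pad.
Only numpy, scipy, OpenCV 4.12 (cv2) and the standard library are available. Lean on these libraries where they do the work, as an engineer would, in place of code of your own. Each camera call takes 0.05 s, during which the arm holds its last target. There are 200 camera calls.

## Working session

There is one attempt and no reset: what is moved stays moved. The work goes in short steps, Python scripts to look and compute and a tool call to move; the robot and the scene stay as the last step left them, time stands still between calls to the robot, and variables do not carry over. Pictures are saved under pics/ and viewed, at most 10 in all, crops included, and the job is handed in when it is done.

Besides the shell and the picture viewer there is one more tool, called after "Call:" by a JSON object that holds its "fn" and its "kwargs", one argument or row to a line. send_rows: Moves the arm, as the interface text tells. Its arguments: {"type":"object","properties":{"commands":{"type":"array","items":{"type":"array","items":{"type":"number"}}},"squeeze":{"type":"number"}},"required":["commands"]}

```bash
ls; mkdir -p pics
python3 - <<'E'
from rig import ctrl
import cv2
s=ctrl.get_state();print(s['time'],s['position'],s['tcp_rot'],s['grip_width'])
for n in("scene","top"):
    c=ctrl.read_camera(n);cv2.imwrite(f"pics/{n}0.png",c['img']);print(n,c['camera_matrix'],c['origin'],c['rotation'])
c=ctrl.read_camera("wrist");print(c['hand_eye'],c['camera_matrix'])
E
```

```text
pics
0.0 [ 317.63086679 -651.25539235  255.40792647] [-3.05962327e+00 -7.06418634e-01  7.56850361e-04] 1.000793158346228
scene [[447.54526868   0.         290.56910803]
 [  0.         447.54526868 214.628421  ]
 [  0.           0.           1.        ]] [-308.54469711  515.34601529  831.58103988] [-1.06414123  2.21346346 -1.20907712]
top [[518.2773053    0.         284.75845073]
 [  0.         518.2773053  204.99535354]
 [  0.           0.           1.        ]] [ 323.05142042 -195.99946847 1933.90367064] [-2.17864011  2.13510285 -0.11761943]
[[ 1.45341165e-04 -9.45453357e-01 -3.25757468e-01  8.51640933e+01]
 [ 9.99999803e-01 -6.16457744e-05  6.25079579e-04 -8.64074065e-02]
 [-6.11065158e-04 -3.25757494e-01  9.45453162e-01 -1.17484213e+02]
 [ 0.00000000e+00  0.00000000e+00  0.00000000e+00  1.00000000e+00]] [[322.2134703    0.         281.8470549 ]
 [  0.         322.2134703  211.63065118]
 [  0.           0.           1.        ]]
```

View pics/top0.png

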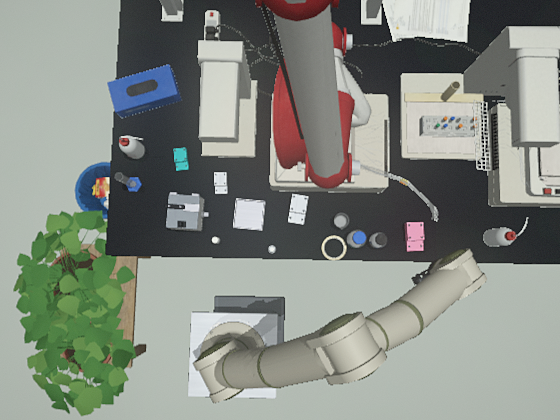

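View pics/scene0.png

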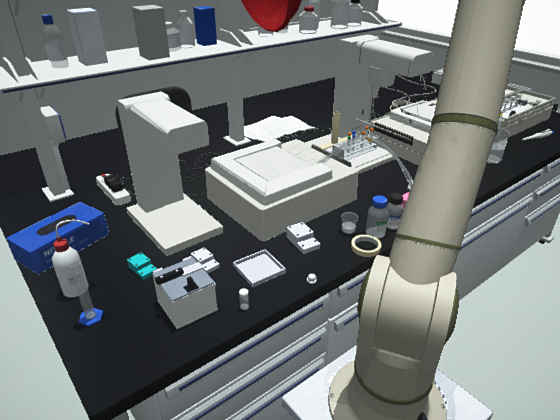

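The top view shows the box at (185,212), the tray at (250,213), the vial at (215,240), the screw at (272,249), the tape at (333,247) and the beaker at (340,221).

Holder candidates:
- Large aluminium at (298,208): my choice.
- Small aluminium at (220,182): rejected because it is the smaller one.
- Turquoise at (181,158) and pink at (415,236): rejected by colour.

I'll check this with a close crop.

```bash
cat > h.py <<'E'
import numpy as np, cv2
from scipy.spatial.transform import Rotation as R
from rig import ctrl
def cam(n):
    s=ctrl.get_state(); c=ctrl.read_camera(n); K=c['camera_matrix']
    if n=="wrist":
        T=np.eye(4);T[:3,:3]=R.from_rotvec(s['tcp_rot']).as_matrix();T[:3,3]=s['position']
        M=T@np.array(c['hand_eye']); return c['img'],K,M[:3,3],M[:3,:3]
    r=np.array(c['rotation']); return c['img'],K,np.array(c['origin']),(R.from_rotvec(r).as_matrix() if r.size==3 else r)
def ray(uv,K,o,Rm,z):
    d=Rm@np.linalg.solve(K,np.array([uv[0],uv[1],1.])); return o+d*(z-o[2])/d[2]
def proj(p,K,o,Rm):
    q=K@(Rm.T@(np.array(p,float)-o)); return q[:2]/q[2]
E
python3 - <<'E'
from h import *
im,K,o,Rm=cam("top")
c=im[155:265,155:355];cv2.imwrite("pics/crop1.png",cv2.resize(c,None,fx=4,fy=4,interpolation=cv2.INTER_CUBIC))
for n,uv,z in [("holder",(298,208),40),("box",(185,212),96),("tray",(250,213),10),("vial",(215,240),56),("beaker",(340,221),56),("tape",(333,247),18),("screw",(272,249),17)]: print(n,ray(uv,K,o,Rm,z).round())
E
```

```text
holder [ 536. -227.   40.]
box [507. 177.  96.]
tray [517. -48.  10.]
vial [412.  72.  56.]
beaker [ 490. -380.   56.]
tape [ 396. -358.   18.]
screw [ 385. -134.   17.]
```

View pics/crop1.png

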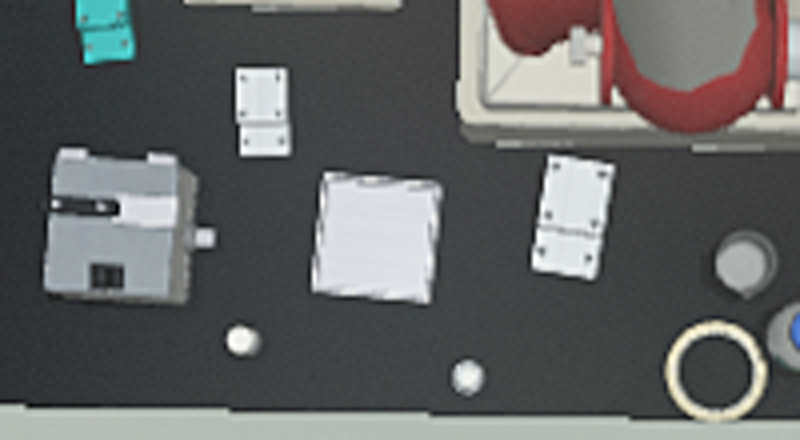

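The crop confirms the large aluminium holder at crop (572,218). Its roof is on the far side and its mouth faces the robot. The scraper lies on the flap with its handle at crop (50–117,206) and its blade running right to (178,209). The black tab is at (107,275). Next I'll compute a hover pose.

```bash
cat >> h.py <<'E'
def move(p,ang):
    """row [cm,cm,cm,rad] that brings the TCP to world p with tool x at world angle ang"""
    s=ctrl.get_state(); M=R.from_rotvec(s['tcp_rot']).as_matrix()
    d=M.T@(np.array(p,float)-s['position'])/10
    a0=np.arctan2(M[1,0],M[0,0]); y=-(ang-a0); y=(y+np.pi)%(2*np.pi)-np.pi
    print("row",d.round(2),"yaw",round(y,3),"from",np.round(s['position'],1),"ang",round(a0,3),"q7",round(s['qpos'][6],2),"tilt",M[:2,2].round(3))
E
python3 - <<'E'
from h import *
im,K,o,Rm=cam("top")
f=lambda x,y,z:ray((155+x/4,155+y/4),K,o,Rm,z)
a,b=f(50,205,111),f(117,207,111);t=f(178,209,100)
print("handle",a,b,"blade end",t)
print("tab",f(107,265,125))
A,B=f(565,275,20),f(582,160,40);print("holder",A,B)
print(ctrl.tip_reach)
h=(a+b)/2;move([h[0],h[1]-10,300],np.pi/2)
E
```

```text
handle [525.0802354  237.26039763 111.        ] [524.47337729 177.70515883 111.        ] blade end [524.97276656 125.44099771 100.        ]
tab [471.60890837 181.39369542 125.        ]
holder [ 479.43727914 -221.53679682   20.        ] [ 584.3890832  -235.02117513   40.        ]
25.0
row [ 55.83 -67.23  -4.37] yaw -1.117 from [ 317.7 -651.5  255.8] ang 0.454 q7 -0.08 tilt [-0.     0.001]
```

Call:
{"fn": "send_rows", "kwargs": {
  "commands": [
    [3,-3.5,-4.4,-0.1,0.5],
    [28,-34,-4.4,-0.6,0.5],
    [28,-34,-4.4,-0.6,0.5],
    [28,-34,-4.4,-0.6,0.5],
    [28,-34,-4.4,-0.6,0.5],
    [28,-34,-4.4,-0.6,0.5],
    [28,-34,-4.4,-0.6,0.5],
    [28,-34,-4.4,-0.6,0.5],
    [28,-34,-4.4,-0.6,0.5],
    [28,-34,-4.4,-0.6,0.5]
  ]
}}

```text
time: 1.25
position: [421.8, -217.5, 300.9]
tcp_rot: [-2.709, -1.59, -0.003]
force: [0.6, 0.4, 0.8]
grip_width: 0.503
gripper_force: 0.0
```

```bash
python3 -c "
from h import *
move([525,200,300],np.pi/2)"
```

```text
row [ 41.48 -11.34   0.15] yaw -0.509 from [ 421.8 -217.5  300.9] ang 1.062 q7 -0.26 tilt [0.001 0.001]
```

Call:
{"fn": "send_rows", "kwargs": {
  "commands": [
    [41.5,-11.3,0,-0.51,0.5],
    [41.5,-11.3,0,-0.51,0.5],
    [41.5,-11.3,0,-0.51,0.5],
    [41.5,-11.3,0,-0.51,0.5],
    [41.5,-11.3,0,-0.51,0.5],
    [41.5,-11.3,0,-0.51,0.5],
    [41.5,-11.3,0,-0.51,0.5],
    [41.5,-11.3,0,-0.51,0.5],
    [41.5,-11.3,0,-0.51,0.5],
    [41.5,-11.3,0,-0.51,0.5]
  ]
}}

```text
time: 2.25
position: [527.9, 198.0, 300.2]
tcp_rot: [-2.222, -2.218, -0.004]
force: [0.7, -0.6, 0.5]
grip_width: 0.499
gripper_force: 0.0
```

```bash
python3 -c "
from h import *
move([525,200,300],np.pi/2)
im,K,o,Rm=cam('wrist');cv2.imwrite('pics/w1.png',im);np.savez('w1.npz',K=K,o=o,R=Rm,im=im)"
```

```text
row [ 0.2  -0.29  0.02] yaw -0.002 from [527.9 198.  300.2] ang 1.569 q7 -0.71 tilt [0.    0.003]
```

View pics/w1.png

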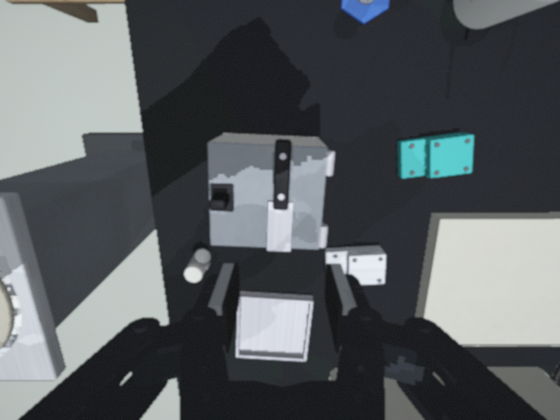

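The scraper's handle runs from (283,141) to (281,207), with the blade end at (279,250). The flap tab is at (221,197), and the hinge lugs on the right are at (330,163) and (323,236). I'll measure these with masks.

```bash
cat > m.py <<'E'
from h import *
w=np.load('w1.npz');im,K,o,Rm=[w[k] for k in('im','K','o','R')]
g=im.max(2)
def blob(mask,x0,y0,x1,y1):
    m=np.zeros(g.shape,np.uint8);m[y0:y1,x0:x1]=mask[y0:y1,x0:x1]*255
    n,l,st,ce=cv2.connectedComponentsWithStats(m);k=1+np.argmax(st[1:,4])
    return cv2.minAreaRect(np.argwhere(l==k)[:,::-1].astype(np.float32))
r=blob(g<60,265,137,298,215);b=cv2.boxPoints(r);print(r)
P=np.array([ray(p,K,o,Rm,111) for p in b]);print("handle",P.round(1),P.mean(0).round(1))
r=blob(g>195,260,195,298,256);b=cv2.boxPoints(r);P=np.array([ray(p,K,o,Rm,100) for p in b]);print("blade",r,P.round(1),P.mean(0).round(1))
for n,uv,z in[("tab",(221,197),125),("flapBL",(209,246),96),("flapTL",(208,141),96),("flapBR",(327,249),96),("flapTR",(327,150),96),("tray",(274,326),16),("vialtop",(193,271),56)]:print(n,ray(uv,K,o,Rm,z).round(1))
E
python3 m.py
python3 -c "
from h import *
w=np.load('w1.npz');cv2.imwrite('pics/w1c.png',cv2.resize(w['im'][125:265,185:345],None,fx=5,fy=5,interpolation=2)[:600])"
```

```text
((281.8105773925781, 173.4934539794922), (15.163403511047363, 67.3737564086914), 1.9749339818954468)
handle [[520.2 182.3 111. ]
 [523.1 248.5 111. ]
 [537.2 248.  111. ]
 [535.4 181.7 111. ]] [529.  215.1 111. ]
blade ((279.58245849609375, 226.18557739257812), (25.246658325195312, 47.54182434082031), 2.6025619506835938) [[511.6 130.2 100. ]
 [514.8 184.2 100. ]
 [540.8 182.9 100. ]
 [539.  128.8 100. ]] [526.5 156.5 100. ]
tab [471.5 196.8 125. ]
flapBL [449.1 132.5  96. ]
flapTL [456.6 245.6  96. ]
flapBR [578.6 128.6  96. ]
flapTR [573.8 236.6  96. ]
tray [517.  -36.6  16. ]
vialtop [416.3  79.2  56. ]
```

View pics/w1c.png

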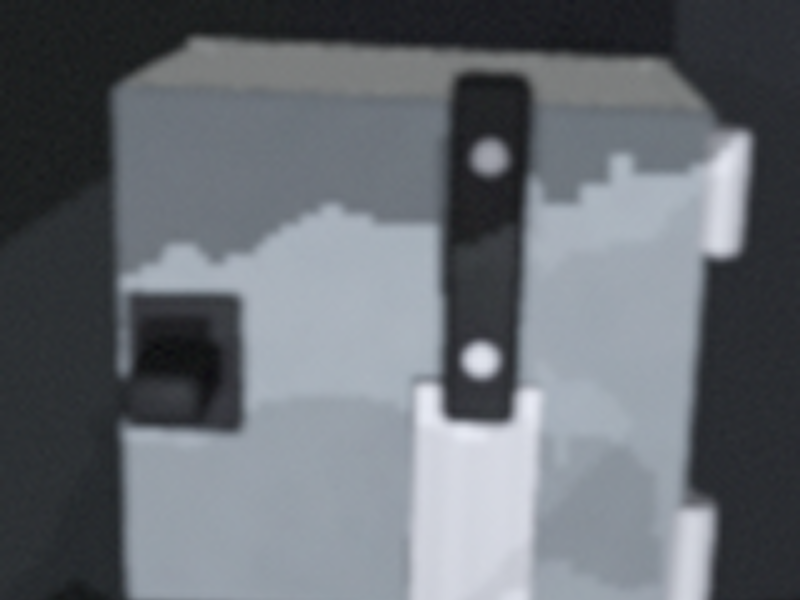

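Handle and blade agree on a scraper origin of about (528.5, 214.7), with its x axis at −1.61 rad, and the sizes match. Tool x should therefore be at 1.53.

```bash
python3 -c "
from h import *
move([528.5,214.7,124],1.528)"
```

```text
row [ 1.96  0.1  17.59] yaw 0.039 from [527.5 195.  299.9] ang 1.567 q7 -0.71 tilt [-0.001  0.001]
```

Call:
{"fn": "send_rows", "kwargs": {
  "commands": [
    [2,0.1,4,0.04,0.5],
    [2,0.1,8,0.04,0.5],
    [2,0.1,11,0.04,0.5],
    [2,0.1,12,0.04,0.5],
    [2,0.1,13,0.04,0.5],
    [2,0.1,13,0.04,0.5]
  ]
}}

```text
time: 2.9
position: [528.7, 212.5, 170.1]
tcp_rot: [2.274, 2.167, -0.001]
force: [0.1, -0.5, 0.4]
grip_width: 0.498
gripper_force: 0.0
```

```bash
python3 -c "
from h import *
for i in range(2): ctrl.read_camera('wrist');move([528.5,214.7,124],1.528)"
```

```text
row [ 0.18 -0.06  4.69] yaw -0.005 from [528.9 212.9 170.9] ang 1.523 q7 -0.89 tilt [ 0.001 -0.   ]
row [ 0.15 -0.07  4.74] yaw -0.005 from [529.1 213.2 171.4] ang 1.523 q7 -0.89 tilt [0.001 0.   ]
```

Call:
{"fn": "send_rows", "kwargs": {
  "commands": [
    [0.15,-0.07,3,0,0.5],
    [0.15,-0.07,4.2,0,0.5],
    [0.15,-0.07,4.7,0,0.5],
    [0.15,-0.07,4.7,0,0.5],
    [0.15,-0.07,4.7,0,0],
    [0.15,-0.07,4.7,0,0],
    [0.15,-0.07,4.7,0,0],
    [0.15,-0.07,4.7,0,0],
    [0.15,-0.07,4.7,0,0],
    [0.15,-0.07,4.7,0,0]
  ],
  "squeeze": 40
}}

```text
time: 4.0
position: [528.2, 215.0, 124.2]
tcp_rot: [2.273, 2.168, 0.002]
force: [-0.8, -0.9, 6.9]
grip_width: 0.172
gripper_force: 41.5
```

The grip is firm at 41 N and the width fits the 16 mm handle. Now I'll lift and carry it to the holder.

Call:
{"fn": "send_rows", "kwargs": {
  "commands": [
    [0,0,-1,0,0],
    [0,0,-4,0,0],
    [0,0,-8,0,0],
    [0,0,-12,0,0],
    [0,0,-12,0,0]
  ]
}}

```text
time: 4.5
position: [529.6, 216.2, 248.9]
tcp_rot: [2.271, 2.167, 0.012]
force: [0.1, 0.1, -0.9]
grip_width: 0.178
gripper_force: 40.7
```

```bash
python3 -c "
from h import *
move([424,-214.5,230],3.014)"
```

```text
row [-43.53  -8.54   1.66] yaw -1.49 from [529.6 216.2 248.9] ang 1.524 q7 -0.83 tilt [0.008 0.004]
```

Call:
{"fn": "send_rows", "kwargs": {
  "commands": [
    [-3,-0.5,0,-0.1,0],
    [-8,-1.2,0,-0.3,0],
    [-13,-2,0,-0.45,0],
    [-18,-3,0,-0.6,0],
    [-23,-4,0,-0.75,0],
    [-28,-5,0,-0.9,0],
    [-32,-6,0,-1.05,0],
    [-36,-7,0,-1.2,0],
    [-40,-8,0,-1.35,0],
    [-43.5,-8.5,1,-1.49,0]
  ]
}}

```text
time: 5.5
position: [421.4, -218.0, 234.1]
tcp_rot: [0.279, 3.128, -0.002]
force: [0.3, 0.5, -0.5]
grip_width: 0.172
gripper_force: 40.7
```

Call:
{"fn": "send_rows", "kwargs": {
  "commands": [
    [0,0,0,0,0],
    [0,0,0,0,0],
    [0,0,0,0,0]
  ]
}}

```text
time: 5.8
position: [422.7, -214.8, 233.5]
tcp_rot: [0.287, 3.128, 0.0]
force: [-0.2, 0.2, -0.5]
grip_width: 0.177
gripper_force: 40.6
```

```bash
python3 -c "
from h import *
move([424,-214.5,230],3.014)
im,K,o,Rm=cam('wrist');cv2.imwrite('pics/w2.png',im);np.savez('w2.npz',K=K,o=o,R=Rm,im=im)"
```

```text
row [-0.12  0.05  0.35] yaw -0.056 from [ 422.7 -214.8  233.5] ang 2.958 q7 1.19 tilt [0. 0.]
```

View pics/w2.png

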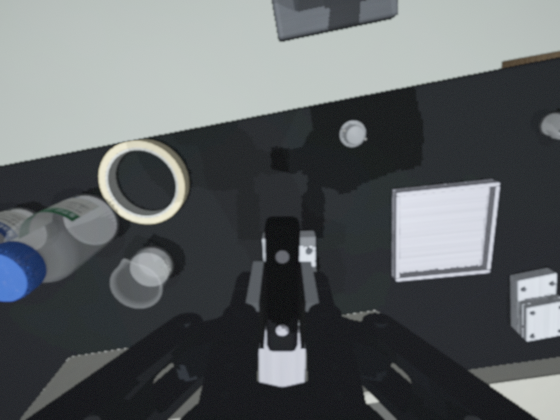

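The held scraper hides the holder: only the sill's corner shows, at (290–315,250). I'll step aside for a clear look.

Call:
{"fn": "send_rows", "kwargs": {
  "commands": [
    [-2,-4,0,-0.06,0],
    [-4,-8,0,-0.06,0],
    [-5,-10,0,-0.06,0],
    [-5,-10,0,-0.06,0],
    [-5,-10,0,-0.06,0]
  ]
}}

```text
time: 6.35
position: [453.9, -321.7, 233.3]
tcp_rot: [-0.191, -3.136, -0.001]
force: [0.2, 0.1, -1.0]
grip_width: 0.173
gripper_force: 40.6
```

```bash
python3 -c "
from h import *
im,K,o,Rm=cam('wrist');np.savez('w3.npz',K=K,o=o,R=Rm,im=im)
cv2.imwrite('pics/w3.png',cv2.resize(im[140:340,230:490],None,fx=3,fy=3,interpolation=2))"
```

```text
(no output)
```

View pics/w3.png

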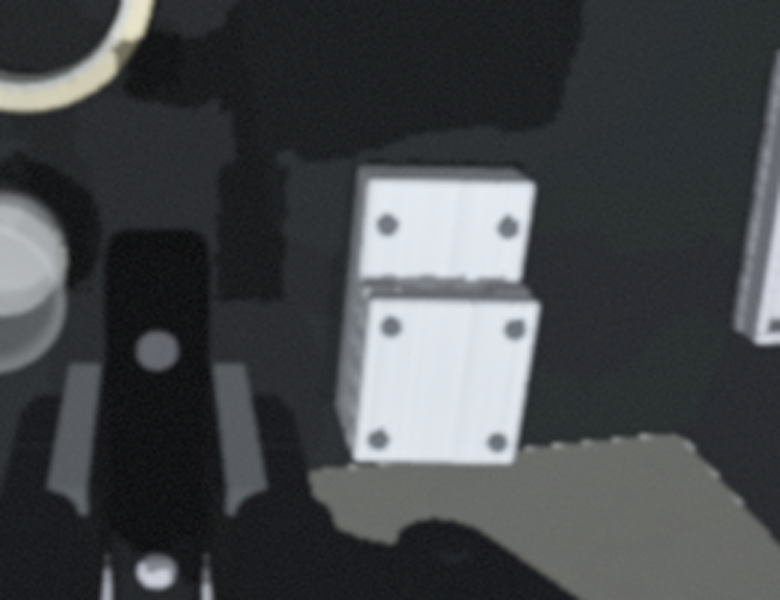

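The holder is clear in the crop. Its sill front edge runs (370,177)–(535,183), the roof front (370,297)–(540,303), and the roof back (355,462)–(515,463). The scraper is straight in the jaws along x≈157.

```bash
python3 -c "
from h import *
w=np.load('w3.npz');K,o,Rm=w['K'],w['o'],w['R']
f=lambda x,y,z:ray((230+x/3,140+y/3),K,o,Rm,z)
P={k:f(*v) for k,v in dict(sL=(370,177,20),sR=(535,183,20),rL=(370,297,40),rR=(540,303,40),bL=(355,462,40),bR=(515,463,40)).items()}
for k in P:print(k,P[k].round(1))
m=lambda a,b:(P[a]+P[b])/2
S,F,B=m('sL','sR'),m('rL','rR'),m('bL','bR');print(S,F,B,np.arctan2(*(B-S)[1::-1]),np.arctan2(*(B-F)[1::-1]))
for a,b in(('sL','sR'),('rL','rR'),('bL','bR')):
  d=P[b]-P[a];print(np.linalg.norm(d),np.arctan2(-d[0],d[1]))
# scraper handle in hand
q=[f(157,350,233-28+15),f(157,572,233-28+15),f(157,232,233-28+15)];print(q)
move([0,0,0],3.0)
"
```

```text
sL [ 479.8 -247.    20. ]
sR [ 489.2 -188.5   20. ]
rL [ 517.2 -253.    40. ]
rR [ 526.8 -193.9   40. ]
bL [ 583.7 -261.9   40. ]
bR [ 591.4 -202.7   40. ]
[ 484.54317492 -217.7327575    20.        ] [ 522.00496909 -223.45457998   40.        ] [ 587.56484238 -232.27607078   40.        ] -0.1402408337285962 -0.1337528964298015
59.26778809986015 -0.15944403145209413
59.912690027410434 -0.15996729034685853
59.742128300235194 -0.12890504517942147
[array([ 437.61651392, -318.80709088,  220.        ]), array([ 477.79641986, -323.69611903,  220.        ]), array([ 418.86747691, -316.52573736,  220.        ])]
row [48.92 26.41 23.36] yaw 0.021 from [ 453.8 -321.2  233.5] ang 3.021 q7 1.41 tilt [-0.  0.]
```

The sizes check out: 60 mm wide, 38 mm sill, 66 mm roof. The mouth is at (522,−223.4) and the holder yaw is −0.14. I'll stage 97 mm before the mouth.

```bash
python3 -c "
from h import *
move([426,-209.9,100],3.0016)"
```

```text
row [ 4.1  10.7  13.35] yaw 0.019 from [ 453.8 -321.2  233.5] ang 3.021 q7 1.41 tilt [-0.  0.]
```

Call:
{"fn": "send_rows", "kwargs": {
  "commands": [
    [1.5,4,0,0.02,0],
    [3,8,2,0.02,0],
    [4.1,10.7,5,0.02,0],
    [4.1,10.7,9,0.02,0],
    [4.1,10.7,12,0.02,0],
    [4.1,10.7,13.3,0.02,0],
    [4.1,10.7,13.3,0.02,0],
    [4.1,10.7,13.3,0.02,0],
    [4.1,10.7,13.3,0.02,0]
  ]
}}

```text
time: 7.3
position: [426.4, -211.5, 101.4]
tcp_rot: [0.223, 3.132, -0.001]
force: [-0.0, -0.2, -1.0]
grip_width: 0.173
gripper_force: 40.6
```

```bash
python3 -c "
from h import *
move([426,-209.9,51],3.0016)"
```

```text
row [0.07 0.16 5.04] yaw -0.002 from [ 426.4 -211.5  101.4] ang 2.999 q7 0.91 tilt [ 0.001 -0.001]
```

Call:
{"fn": "send_rows", "kwargs": {
  "commands": [
    [0.1,0.15,2,0,0],
    [0.1,0.15,4,0,0],
    [0.1,0.15,5,0,0],
    [0.1,0.15,5,0,0],
    [0.1,0.15,5,0,0]
  ]
}}

```text
time: 7.8
position: [425.4, -210.3, 51.1]
tcp_rot: [0.224, 3.133, -0.001]
force: [-0.4, -0.5, 0.1]
grip_width: 0.176
gripper_force: 40.6
```

```bash
python3 -c "
from h import *
ctrl.read_camera('wrist')
move([487.3,-218.5,51],3.0016)"
```

```text
row [-6.23  0.08  0.03] yaw -0.003 from [ 425.5 -210.4   51.2] ang 2.999 q7 0.75 tilt [ 0.001 -0.001]
```

Nothing is touching yet. Sliding in.

Call:
{"fn": "send_rows", "kwargs": {
  "commands": [
    [-0.7,0.05,0,0,0],
    [-1.4,0.05,0,0,0],
    [-2.1,0.05,0,0,0],
    [-2.8,0.05,0,0,0],
    [-3.4,0.05,0,0,0],
    [-4,0.05,0,0,0]
  ]
}}

```text
time: 8.45
position: [465.3, -215.5, 50.2]
tcp_rot: [-0.224, -3.133, -0.0]
force: [-0.3, 0.2, -1.2]
grip_width: 0.173
gripper_force: 40.6
```

Call:
{"fn": "send_rows", "kwargs": {
  "commands": [
    [-0.6,0,0,0,0],
    [-1.2,0,0,0,0],
    [-1.8,0,0,0,0],
    [-2.1,0,0,0,0],
    [-2.25,0,0,0,0],
    [-2.25,0,0,0,0]
  ]
}}

```text
time: 9.05
position: [484.6, -218.3, 49.9]
tcp_rot: [-0.224, -3.129, 0.001]
force: [-7.1, 2.3, 3.3]
grip_width: 0.178
gripper_force: 41.1
```

The −7 N reaction at the expected depth means the handle has met the roof. I'll lower it slightly and let go.

Call:
{"fn": "send_rows", "kwargs": {
  "commands": [
    [0,0,0.1,0,0],
    [0,0,0.2,0,0],
    [0,0,0.2,0,0.2],
    [0,0,0.2,0,0.4],
    [0,0,0.2,0,0.4],
    [0,0,0.2,0,0.4],
    [0,0,-3,0,0.4],
    [0,0,-7,0,0.4],
    [2,0,-11,0,0.4],
    [2,0,-11,0,0.4]
  ]
}}

```text
time: 10.05
position: [467.0, -216.0, 164.1]
tcp_rot: [0.224, 3.13, -0.004]
force: [0.2, -0.1, -0.0]
grip_width: 0.399
gripper_force: 0.0
```

```bash
python3 -c "
from h import *
im,K,o,Rm=cam('wrist');np.savez('w4.npz',K=K,o=o,R=Rm,im=im)
cv2.imwrite('pics/w4.png',im)
move([462,190,230],np.pi-.04)"
```

```text
row [ 6.32 40.13 -6.86] yaw -0.104 from [ 467.3 -216.4  162.3] ang 2.998 q7 1.06 tilt [ 0.003 -0.002]
```

View pics/w4.png

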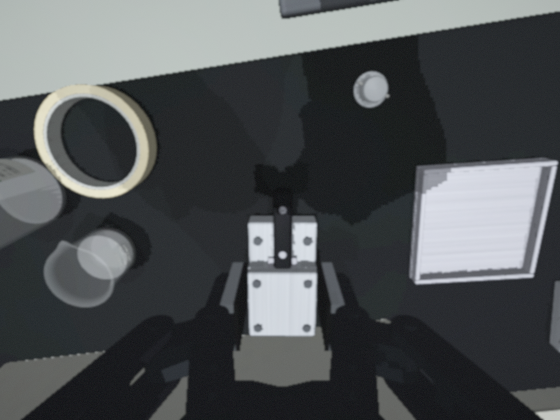

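The scraper is home: its handle meets the roof at (283,267) and is centred in the slot. The tray's corners are at (417,165), (555,160), (540,277) and (412,283). Moving to the flap tab.

Call:
{"fn": "send_rows", "kwargs": {
  "commands": [
    [0,3,-4,-0.1,0.5],
    [2,7,-8,-0.1,0.5],
    [3,12,-10,-0.1,0.5],
    [4,17,-10,-0.1,0.5],
    [5,22,-10,-0.1,0.5],
    [5,27,-10,-0.1,0.5],
    [5,32,-10,-0.1,0.5],
    [5,37,-10,-0.1,0.5],
    [5,40,-10,-0.1,0.5],
    [5,40,-10,-0.1,0.5]
  ]
}}

```text
time: 11.1
position: [474.8, 194.6, 260.2]
tcp_rot: [0.054, 3.141, 0.008]
force: [0.3, -0.3, 0.4]
grip_width: 0.497
gripper_force: 0.0
```

```bash
python3 -c "
from h import *
w=np.load('w4.npz')
P=[ray(p,w['K'],w['o'],w['R'],16) for p in((417,165),(555,160),(540,277),(412,283))];print(np.round(P,1),np.mean(P,0))
ctrl.read_camera('wrist');im,K,o,Rm=cam('wrist');np.savez('w5.npz',K=K,o=o,R=Rm,im=im)
cv2.imwrite('pics/w5.png',im)
move([470,195,129],np.pi-.04)
for p in ([471,195,125],[471,195,96]):print(proj(p,K,o,Rm))"
```

```text
[[ 451.3 -100.3   16. ]
 [ 463.2   12.2   16. ]
 [ 574.4   13.    16. ]
 [ 564.  -105.6   16. ]] [513.23469901 -45.16121792  16.        ]
row [ 0.45  0.63 13.03] yaw 0.0 from [474.4 188.6 259.3] ang 3.102 q7 0.51 tilt [-0.001  0.   ]
[285.67144048 203.1481348 ]
[285.26617799 193.51887187]
```

View pics/w5.png

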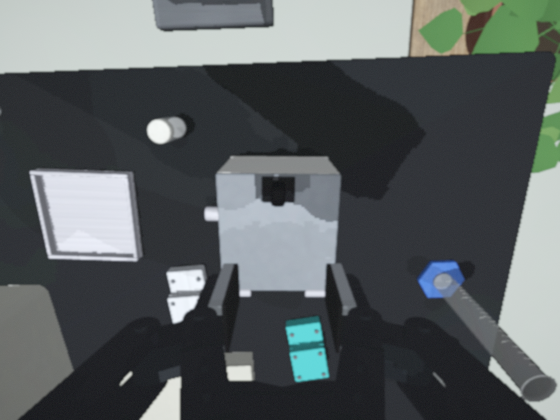

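The flap's front edge runs (218,174)–(340,175). The tab sits on its centre line at about (278,192), and the hinge lugs are at row 293. The tray's centre is about (514,−45). Now the tab numerically.

```bash
python3 -c "
from h import *
w=np.load('w5.npz');K,o,Rm,im=w['K'],w['o'],w['R'],w['im'];g=im.max(2)
print(g[174:210:2,256:302:2])
for n,p,z in[('FL',(218,174),96),('FR',(340,175),96),('BL',(220,292),96),('BR',(335,292),96),('sqTL',(262,178),96),('sqTR',(294,178),96),('sqBL',(262,202),96),('sqBR',(294,202),96)]:print(n,ray(p,K,o,Rm,z).round(1))
"
```

```text
[[112 113 114 115 114 113 112 111 110 135 150 133 113 112 110 112 114 114
  111 112 115 117 118]
 [110 110 107  84  75  74  75  75  74 107 121  99  78  80  81  82  81  82
   82  91 109 110 110]
 [111 111 105  58  33  31  31  34  39  59  62  46  34  36  36  35  34  35
   34  59 106 111 110]
 [109 111 105  55  29  31  32  31  35  44  45  36  30  32  30  33  33  31
   29  57 106 110 109]
 [112 111 104  52  31  31  33  28  27  29  23  25  27  27  28  35  31  30
   32  56 107 110 110]
 [111 111 105  54  31  33  31  31  24  22  27  25  27  24  26  32  32  32
   32  61 108 111 110]
 [122 112 106  54  29  29  34  31  23  23  24  24  24  28  26  31  30  31
   31  63 107 111 109]
 [126 112 104  56  29  30  27  29  25  25  26  28  24  25  22  33  31  32
   27  61 106 109 109]
 [125 112 103  49  28  31  30  30  29  26  33  30  30  27  24  33  34  33
   29  62 106 109 108]
 [124 112 106  52  31  31  30  31  31  33  33  33  31  31  28  35  44  40
   34  71 124 128 130]
 [123 111 109  59  34  34  34  31  30  28  34  29  29  31  29  38  41  42
   42  79 133 137 136]
 [124 117 123  74  37  38  40  34  30  32  32  30  31  29  31  42  37  41
   43  87 134 137 139]
 [151 158 145  76  38  39  40  35  24  30  30  33  33  30  29  42  42  41
   38  89 135 139 139]
 [198 204 179  96  49  45  44  38  31  30  31  29  33  29  28  44  44  41
   41  93 135 139 139]
 [205 205 202 177 151 149 148 123  44  31  31  33  29  29  83 142 141 133
  127 122 137 138 139]
 [205 204 204 204 202 202 202 188  97  36  28  30  32  51 152 199 201 201
  195 166 161 160 156]
 [204 203 203 203 203 202 202 201 184 152 133 132 135 152 192 203 203 203
  203 201 201 200 194]
 [203 204 204 204 203 202 202 202 202 200 200 198 199 199 202 202 204 202
  202 203 201 202 201]]
FL [450.8 136.   96. ]
FR [455.8 244.1  96. ]
BL [571.6 125.8  96. ]
BR [576.  241.7  96. ]
sqTL [455.9 174.8  96. ]
sqTR [457.  203.3  96. ]
sqBL [478.2 173.5  96. ]
sqBR [479.3 202.7  96. ]
```

The tab is at about (466.5,188.8), with box yaw ≈ −0.05 and hinge x ≈ 574, which agrees with the 108 mm spec. Grasp it high, with the TCP at z=129.

```bash
python3 -c "
from h import *
move([466.5,188.8,129],np.pi-.05)"
```

```text
row [ 7.700e-01 -1.000e-02  1.303e+01] yaw 0.01 from [474.4 188.6 259.3] ang 3.102 q7 0.51 tilt [-0.001  0.   ]
```

Call:
{"fn": "send_rows", "kwargs": {
  "commands": [
    [0.8,0,3,0.01,0.5],
    [0.8,0,7,0.01,0.5],
    [0.8,0,10,0.01,0.5],
    [0.8,0,12,0.01,0.5],
    [0.8,0,13,0.01,0.5],
    [0.8,0,13,0.01,0.5],
    [0.8,0,13,0.01,0.5]
  ],
  "squeeze": 25
}}

```text
time: 11.9
position: [467.0, 187.2, 130.7]
tcp_rot: [0.084, 3.14, -0.0]
force: [-1.0, -0.8, 0.4]
grip_width: 0.503
gripper_force: 0.0
```

```bash
python3 -c "
from h import *
ctrl.read_camera('wrist');move([466.5,188.8,129],np.pi-.05)"
```

```text
row [0.08 0.14 0.21] yaw -0.004 from [467.2 187.4 131.1] ang 3.088 q7 0.26 tilt [0.001 0.   ]
```

Call:
{"fn": "send_rows", "kwargs": {
  "commands": [
    [0.1,0.1,0.2,0,0],
    [0.1,0.1,0.2,0,0],
    [0.1,0.1,0.2,0,0],
    [0.1,0.1,0.2,0,0],
    [0.1,0.1,0.2,0,0],
    [0.1,0.1,0.2,0,0]
  ]
}}

```text
time: 12.55
position: [465.9, 188.2, 128.8]
tcp_rot: [0.083, 3.14, -0.001]
force: [-0.8, -3.3, 5.7]
grip_width: 0.133
gripper_force: 29.8
```

The tab is gripped at 11–12 mm. Swinging the flap along the arc.

Call:
{"fn": "send_rows", "kwargs": {
  "commands": [
    [0.13,0,-1.07,0,0],
    [0.15,0,-2.1,0,0],
    [0.06,0,-3.1,0,0],
    [-0.13,0,-4.06,0,0],
    [-0.43,0,-4.95,0,0],
    [-0.84,0,-5.77,0,0],
    [-1.35,0,-6.52,0,0],
    [-1.95,0,-7.19,0,0],
    [-2.64,0,-7.76,0,0],
    [-3.41,0,-8.24,0,0]
  ]
}}

```text
time: 13.55
position: [500.5, 186.6, 210.8]
tcp_rot: [0.084, 3.14, 0.001]
force: [0.5, 2.7, -5.4]
grip_width: 0.126
gripper_force: 24.4
```

Call:
{"fn": "send_rows", "kwargs": {
  "commands": [
    [-0.84,0,-0.37,0,0],
    [-1.75,0,-0.65,0,0],
    [-2.72,0,-0.81,0,0],
    [-3.73,0,-0.87,0,0],
    [-4.78,0,-0.81,0,0],
    [-5.86,0,-0.65,0,0],
    [-6.95,0,-0.38,0,0],
    [-6.95,0,-0.38,0,0]
  ]
}}

```text
time: 14.35
position: [573.2, 183.5, 220.6]
tcp_rot: [0.086, 3.131, -0.001]
force: [-3.4, -11.7, 50.1]
grip_width: 0.124
gripper_force: 63.4
```

A 50 N upward force has built up, so I'll back off a little.

Call:
{"fn": "send_rows", "kwargs": {
  "commands": [
    [0.5,0,-0.5,0,0],
    [1,0,-0.6,0,0],
    [1,0,-0.6,0,0]
  ]
}}

```text
time: 14.65
position: [559.9, 183.8, 220.8]
tcp_rot: [0.082, 3.139, 0.001]
force: [3.1, 1.8, -3.9]
grip_width: 0.123
gripper_force: 55.9
```

Call:
{"fn": "send_rows", "kwargs": {
  "commands": [
    [1,0,-0.6,0,0.35],
    [0,0,0,0,0.35],
    [0,0,0,0,0.4],
    [0,0,0,0,0.4],
    [2,0,0,0,0.4],
    [5,0,-1,0,0.4],
    [8,0,-3,0,0.4],
    [9,0,-4,0,0.4],
    [9,0,-4,0,0.4]
  ]
}}

```text
time: 15.55
position: [468.9, 188.9, 261.9]
tcp_rot: [0.081, 3.138, 0.0]
force: [0.4, 0.2, 0.4]
grip_width: 0.4
gripper_force: 0.0
```

```bash
python3 -c "
from h import *
a=cam('wrist');b=cam('scene')
np.savez('w6.npz',K=a[1],o=a[2],R=a[3],im=a[0])
np.savez('s6.npz',K=b[1],o=b[2],R=b[3],im=b[0])
cv2.imwrite('pics/w6.png',np.hstack([cv2.resize(a[0],(400,300)),cv2.resize(b[0][230:350,120:280],(400,300))]))"
```

```text
(no output)
```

View pics/w6.png

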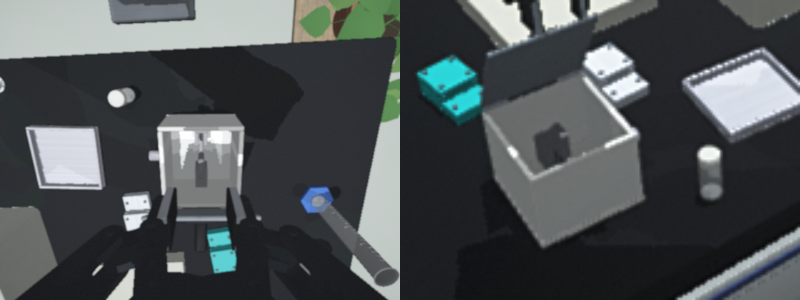

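The flap stands upright. The plate's dark tab is at about (201,172) in the wrist panel, which is (282,241) full size. I'll measure it numerically along with the box rim.

```bash
python3 -c "
from h import *
w=np.load('w6.npz');K,o,Rm,im=w['K'],w['o'],w['R'],w['im'];g=im.max(2)
print(g[204:272:3,262:304:2])
print('rim row 200',g[200,210:350:3]);print('col 250',g[155:185:1,250])
B=lambda f,l:np.array([513.2+f*np.cos(.05)+l*np.sin(.05),187-f*np.sin(.05)+l*np.cos(.05)])
for f,l,z in((-60,-56,90),(-60,56,90),(12,-4.5,82),(12,4.5,82),(-12,-4.5,82),(-12,4.5,82)):print(f,l,z,proj([*B(f,l),z],K,o,Rm).round(1))
"
```

```text
[[236 176 157 159 159 159 159 159 158 187 185 154 158 158 157 159 159 159
  159 159 180]
 [203 164 154 154 158 159 159 158 163 191 185 154 158 159 158 160 159 158
  155 155 174]
 [201 142 135 137 151 156 155 145 151 187 182 143 136 139 145 145 153 155
  138 136 142]
 [144 136 137 136 141 140 136 135 128 120  99 115 134 136 135 136 138 137
  136 135 138]
 [135 137 136 135 136 135 136 130  90  77  76  84 125 136 137 135 137 136
  136 136 136]
 [136 135 136 135 136 135 136 129  88  76  77  84 124 136 136 136 136 136
  137 137 136]
 [136 135 136 136 137 136 136 125  98 103 104  96 123 136 136 137 136 136
  136 136 136]
 [136 136 136 136 137 131 107 105 145 157 154 135 100 102 128 136 136 135
  137 136 136]
 [137 136 136 136 136 130  91  81 110 117  96  87  77  82 120 135 137 136
  135 136 135]
 [136 136 135 136 136 129  87  76  81  84  84  81  78  78 118 137 136 135
  137 136 136]
 [136 136 137 136 136 125  86  78  82  85  83  82  77  80 116 135 135 136
  136 135 136]
 [136 136 136 136 136 123  90  82  82  83  83  83  82  84 111 135 135 136
  136 136 136]
 [137 136 135 137 135 123  89  8
[... 731 characters left out ...]
25 126 125 125 125 125
  125 125 126]
 [126 125 125 126 125 126 125 126 124 126 124 125 125 126 125 125 125 125
  125 125 126]
 [125 125 125 125 125 124 126 125 125 125 126 125 126 125 126 124 124 125
  125 126 126]]
rim row 200 [ 48  49  47  48 208 237 163 126 127 126 146 158 159 159 201 244 244 243
 237 229 202 188 186 190 185 172 189 156 168 202 217 225 249 249 232 232
 232 213 145 138 120 129 184 180  47  37  38]
col 250 [ 50  43  34  35  65 104 126 132 131 130 130 130 130 132 131 131 131 132
 132 130 131 141 178 217 237 242 239 228 212 209]
-60 -56 90 [220.5 178. ]
-60 56 90 [342.7 177.8]
12 -4.5 82 [277.3 245.6]
12 4.5 82 [286.2 245.6]
-12 -4.5 82 [277.1 223.5]
-12 4.5 82 [286.2 223.5]
```

The tab's front face (cols 278–285) matches my box model's prediction, putting the plate at (513.2,187). 

The flap's tab actually turns to face away from the robot, so my arc's x sign was off and the flap may stand at only about 1.27 rad. I'll push it further from the inside with closed fingers.

```bash
python3 -c "
from h import *
ctrl.read_camera('wrist');move([485,188.5,182],np.pi-.05);move([566,184.5,182],np.pi-.05)"
```

```text
row [-1.45  0.12  7.81] yaw -0.004 from [470.4 188.1 260.1] ang 3.088 q7 0.5 tilt [0. 0.]
row [-9.56  0.16  7.81] yaw -0.004 from [470.4 188.1 260.1] ang 3.088 q7 0.5 tilt [0. 0.]
```

Call:
{"fn": "send_rows", "kwargs": {
  "commands": [
    [0,0,3,0,0],
    [0,0,6,0,0],
    [-1,0,7.8,0,0],
    [-2.5,0,7.8,0,0],
    [-4,0,7.8,0,0],
    [-5,0,7.8,0,0],
    [-6,0,7.8,0,0],
    [-7,0,7.8,0,0],
    [-8,0,7.8,0,0],
    [-8,0,7.8,0,0]
  ]
}}

```text
time: 16.7
position: [550.9, 183.9, 182.6]
tcp_rot: [0.085, 3.139, 0.001]
force: [-0.4, 0.4, -0.4]
grip_width: -0.007
gripper_force: 0.0
```

Call:
{"fn": "send_rows", "kwargs": {
  "commands": [
    [-0.6,0,0,0,0],
    [-1.2,0,0,0,0],
    [-1.7,0,0,0,0],
    [-2,0,0,0,0],
    [-2,0,0,0,0]
  ]
}}

```text
time: 17.2
position: [569.5, 183.2, 182.3]
tcp_rot: [-0.083, -3.14, -0.0]
force: [-0.0, -0.4, 1.0]
grip_width: 0.001
gripper_force: 0.0
```

```bash
python3 -c "
from h import *
w=np.load('s6.npz');K,o,Rm=w['K'],w['o'],w['R']
u=np.array([np.cos(.05),-np.sin(.05)]);v=np.array([np.sin(.05),np.cos(.05)]);H=np.array([574.,184])
print('seen left (153.6,250.8) right (198,236.8)')
for t in(1.2,1.3,1.4,1.5,1.6,1.7,1.8,1.9):
  print(t,[proj([*(H-u*120*np.cos(t)+v*l),93.5+120*np.sin(t)],K,o,Rm).round(1) for l in(56,-56)])
b=cam('scene');np.savez('s7.npz',im=b[0]);cv2.imwrite('pics/s7.png',cv2.resize(b[0][210:330,110:290],None,fx=4,fy=4))"
```

```text
seen left (153.6,250.8) right (198,236.8)
1.2 [array([149.7, 245.7]), array([194.1, 229.6])]
1.3 [array([147.6, 242. ]), array([191.9, 226.2])]
1.4 [array([145.5, 238.6]), array([189.7, 223.1])]
1.5 [array([143.5, 235.7]), array([187.5, 220.4])]
1.6 [array([141.6, 233.2]), array([185.4, 218.1])]
1.7 [array([139.9, 231.1]), array([183.4, 216.3])]
1.8 [array([138.2, 229.5]), array([181.5, 214.9])]
1.9 [array([136.8, 228.4]), array([179.7, 214. ])]
```

The scene view showed the flap had sagged to about 1.05 rad when I backed out. The push has since carried the fingers past the hinge line. I'll retract and verify.

Call:
{"fn": "send_rows", "kwargs": {
  "commands": [
    [2,0,0,0,0.2],
    [5,0,-1,0,0.4],
    [5.6,0,-4,0,0.4],
    [5.6,0,-5,0,0.4],
    [5.6,0,-5,0,0.4]
  ]
}}

```text
time: 17.75
position: [514.4, 186.4, 234.0]
tcp_rot: [0.084, 3.137, 0.001]
force: [0.0, -0.1, 0.4]
grip_width: 0.403
gripper_force: 0.0
```

```bash
python3 -c "
from h import *
b=cam('scene');g0=np.load('s6.npz')['im'].max(2);g=b[0].max(2)
np.savez('s8.npz',im=b[0])
for n,a in(('old',g0),('new',g)):
  print(n)
  for c in (145,155,165,175,185):print(c,a[212:272:2,c])
w=np.load('s6.npz')
move([513.2,187,83],np.pi-.05)
print([proj([*x,z],w['K'],w['o'],w['R']).round() for x,z in(((513,187),233),((513,187),310))])
"
```

```text
old
145 [181 233 230 230 230 231 232 237 174  90  96  60  38  39  40  40  40  39
  40  39  38  34 225 222 226 147  60  86 219 217]
155 [ 47  32  29  31  21  82 230 234 231 231 231 230 235 205  89  99  53  38
  37  61 115  58  59  57  57  57  57  55  56  56]
165 [ 94  90  91  91  91  95  26  31  32  63 248 233 231 231 230 230 231 237
 123  56  60  59  58  59  57  58  59  59  45  99]
175 [ 30  29  23  19  14 230 244 242 243 117  75  64  84  86  90  93 115  58
  59  60  58  60  58  59  58  59  48  99 109 109]
185 [ 28 110 247 241 240 240 238 236 235 233 231 231 230 233 177  61  59  60
  60  59  58  60  58  57  74  99 110 108 108 109]
new
145 [ 43  27  18 104 242 233 230 236 177  82  67  68  69  67  68  68  64  63
  52  37  34  33 223 220 224 145  59  86 218 215]
155 [240 232 230 230 239 241  34  29  27  27  64  71  70  69  67  66  66  65
  66  67  68  67  66  68  68  68  67  66  65  88]
165 [ 29  26  27  27  28  27  26  27  26  26  31  29  27  22  24  41  68  67
  66  67  67  67  66  67  65  68  67  66  20 255]
175 [ 26  59 239 238  81  67  68  70  71  70  71  70  70  69  68  68  67  66
  67  69  66  67  66  66  67  68  24 255 119 105]
185 [128  25  28  31  29  28  33  88  95  91  93  90  57  54  70  70  67  67
  67  68  69  68  64  91 173 186 118 105 108 107]
row [ 0.13  0.1  14.98] yaw -0.004 from [514.2 185.9 232.8] ang 3.088 q7 0.5 tilt [0.002 0.   ]
[array([174., 231.]), array([170., 203.])]
```

The flap edge now sits where the model puts θ ≈ 1.6. Descending on the plate tab.

Call:
{"fn": "send_rows", "kwargs": {
  "commands": [
    [0.1,0.1,3,0,0.4],
    [0.1,0.1,6,0,0.4],
    [0.1,0.1,9,0,0.4],
    [0.1,0.1,11,0,0.4],
    [0.1,0.1,13,0,0.4],
    [0.1,0.1,14.5,0,0.4],
    [0.1,0.1,15.3,0,0.4],
    [0.1,0.1,15.3,0,0.4],
    [0.1,0.1,15.3,0,0.4]
  ]
}}

```text
time: 18.7
position: [512.4, 187.3, 79.4]
tcp_rot: [-0.083, -3.14, -0.0]
force: [0.4, 0.5, 0.0]
grip_width: 0.398
gripper_force: 0.0
```

Call:
{"fn": "send_rows", "kwargs": {
  "commands": [
    [0,0,0,0,0],
    [0,0,0,0,0],
    [0,0,0,0,0],
    [0,0,0,0,0],
    [0,0,0,0,0]
  ],
  "squeeze": 40
}}

```text
time: 19.2
position: [512.7, 187.2, 80.2]
tcp_rot: [0.083, 3.139, 0.0]
force: [0.6, -1.3, 7.3]
grip_width: 0.096
gripper_force: 41.5
```

The grip is 8–9 mm wide, so it has the tab. Lifting.

Call:
{"fn": "send_rows", "kwargs": {
  "commands": [
    [0,0,-1,0,0],
    [0,0,-3,0,0],
    [0,0,-6,0,0],
    [0,0,-9,0,0],
    [0,0,-12,0,0],
    [0,0,-14,0,0],
    [0,0,-16,0,0],
    [0,0,-16,0,0],
    [0,0,-16,0,0],
    [0,0,-16,0,0]
  ]
}}

```text
time: 20.2
position: [511.9, 186.7, 238.8]
tcp_rot: [-0.083, -3.139, 0.001]
force: [-0.2, -0.6, -0.4]
grip_width: 0.094
gripper_force: 40.6
```

```bash
python3 -c "
from h import *
move([514,-45,240],np.pi-.05)"
```

```text
row [ -1.43 -23.13  -0.11] yaw -0.003 from [511.9 186.7 238.8] ang 3.089 q7 0.5 tilt [-0.001 -0.001]
```

Call:
{"fn": "send_rows", "kwargs": {
  "commands": [
    [0,-1,0,0,0],
    [-0.3,-4,0,0,0],
    [-0.6,-8,0,0,0],
    [-0.9,-12,0,0,0],
    [-1.2,-16,0,0,0],
    [-1.4,-19,0,0,0],
    [-1.4,-21.5,0,0,0],
    [-1.4,-23,0,0,0],
    [-1.4,-23,0,0,0],
    [-1.4,-23,0,0,0]
  ]
}}

```text
time: 21.2
position: [514.1, -42.6, 239.3]
tcp_rot: [-0.083, -3.14, -0.001]
force: [-0.4, 0.9, -0.3]
grip_width: 0.095
gripper_force: 40.5
```

Call:
{"fn": "send_rows", "kwargs": {
  "commands": [
    [0,0,0,0,0],
    [0,0,0,0,0],
    [0,0,0,0,0],
    [0,0,0,0,0],
    [0,0,0,0,0]
  ]
}}

```text
time: 21.7
position: [514.2, -43.0, 239.5]
tcp_rot: [0.082, 3.141, -0.0]
force: [-0.6, -0.5, -0.1]
grip_width: 0.095
gripper_force: 40.5
```

```bash
python3 -c "
from h import *
im,K,o,Rm=cam('wrist');g=im.max(2)
b,Ks,os_,Rs=cam('scene');gs=b.max(2)
print('flap',[gs[212:272:3,c] for c in(145,165,185)])
for p in([514,-45,166],[514,-45,212],[514,-45,242]):print(p,proj(p,K,o,Rm).round(),proj(p,Ks,os_,Rs).round())
q=proj([514,-45,227],Ks,os_,Rs).astype(int)
print('plate scene',gs[q[1]-24:q[1]+44:4,q[0]-40:q[0]+40:5])
print('speed',np.abs(ctrl.get_state()['joint_velocities']).max())"
```

```text
flap [array([179, 231, 231, 232, 232, 236,  96,  77,  77,  76,  75,  72,  55,
        39,  35, 232, 227,  77,  88, 221], dtype=uint8), array([232, 233, 232, 242,  74,  80,  81,  81,  80,  79,  79,  77,  75,
        76,  76,  76,  74,  75,  75, 101], dtype=uint8), array([231, 235, 241, 128,  93,  69,  72,  76,  77,  77,  76,  75,  75,
        75,  76,  66, 194, 202, 115, 117], dtype=uint8)]
[514, -45, 166] [278. 237.] [257. 221.]
[514, -45, 212] [277. 273.] [256. 206.]
[514, -45, 242] [276. 309.] [256. 196.]
plate scene [[219 237 115 120  94  48  34  34  34  34  41  38 241 241 243 242]
 [101 188 236  47  44  47  61  34  33  35  30  30 243 242 242 242]
 [102 102 161 236  25  30 113  33  33  35  33 106 242 242 243 243]
 [101 103 103 139 237  24  56  34  34  34  67 246 244 223 115 118]
 [100 101 101 102 117 246  24  33  33  32 245 199 114 118 116 113]
 [101 102 103 103 103 106 243  30  60  89 114 118 117 112 179 239]
 [103 101 101 103 101 104  97  30  75  88 116 112 176 242 112 102]
 [ 59 102 103 102 102 102 101  33  78 116 175 243 127 102 104 104]
 [ 44  58 102 102 102 103 102  67  59 176 140 100 103 103 103 103]
 [ 43  42  57 103 102 101 102  66  43  59 104 103 103 102 103 103]
 [ 41  44  44  57 101 102 102  61  41  59 102 103 102 103 103 103]
 [232  43  44  45  57 101 101 102  64  57 103 103 104 102 103 103]
 [233 239  41  43  42  54 101 103 102  64 103 102 102 102  99 228]
 [110 101  42  41  43  43  57 101 103 104 102 102 102 102  97 252]
 [103  65  43  43  42  43  42  56 101 102 101 103 102  60  68 104]
 [ 42  44  42  44  43  44  44  44  57 104 101 100  40  43  48  96]
 [ 44  42  42  41  41  43  39  42  44  56  41  43  44  43  43 106]]
speed 0.0014912259310244447
```

The flap stands at about 1.6 rad. The plate's mesh outline (41–66) shows below the jaws, held at 40 N and still, over the tray.

```bash
python3 -c "
from rig import ctrl
print(ctrl.sign_off())"
```

```text
the job is handed in; nothing more can be done
None
```

The job is handed in at about 22 s (no verdict shown): by my last checks the scraper is home in the holder and let go, the flap is open at about 1.6 rad, and the plate is held still about 15 cm above the tray; the bystanders I did not re-measure, but no move went near them.

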